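Check the springs of two welding corner rests

TASK

Check the springs of the two corner rests bolted to the welding table, first the wide one, then the narrow one: with the fingertips press the round boss on the free corner of the L-shaped plate down until the pointer is level with the brass rider on its scale, keep it there for about a second, then let the corner spring right back up. Do not drive a pointer clear past its rider, shift a rider or lift a plate, and leave the loose pieces on the table where they are.

Things in the scene. Friction and masses are not known exactly. Their poses are not given: they have to be found in the camera images.
- wide_rest: The wide corner rest, bolted down: steel base 190 x 215 x 12 mm; origin under its centre, x towards the free corner, z up. An L-shaped steel plate 8 mm thick turns on two pivots (hinge line along y at x = -75, z = 78 mm); its corner rests on a spring. Aluminium scale post, 100 mm high, at x = 76, y = 20 mm.
- wide_boss (a point): Where to press the wide rest: centre of the top of the round aluminium boss (24 mm across, 4 mm high) on the plate's free corner, 105 mm from the hinge line. At rest 86 mm above the table. Moves with the plate; x runs on along the pointer, y along the hinge line. Up to 13 N there brings the pointer to the mark.
- wide_tip (a point): End of the wide rest's pointer, a flat dark steel finger 8 mm wide running out from the plate's corner, with a bright cross blade 21 mm wide, 4 mm thick at its end; the point is at mid-thickness of the blade's outer edge, 155 mm from the hinge line, so it goes down 1.48 times as far as the boss. Moves with the plate.
- wide_mark (a point): Mark on the wide rest's scale: mid-height of the brass rider clamped on the scale post just beside the pointer tip (rider 10 mm tall, 26 mm wide), at its end facing the pointer. It stands 16 to 34 mm below the resting pointer. z up.
- wide_plate (a joint): Tilt of the wide rest's plate, rad: 0 at rest (within 0.015), grows as the corner is pressed down, stop at 0.36. Spring about 6 N m per rad; it springs back by itself.
- narrow_rest: The narrow corner rest, bolted down: steel base 155 x 145 x 12 mm; origin under its centre, x towards the free corner, z up. An L-shaped steel plate 8 mm thick turns on two pivots (hinge line along y at x = -57.5, z = 66 mm); its corner rests on a spring. Aluminium scale post, 88 mm high, at x = 56.5, y = 20 mm.
- narrow_boss (a point): Where to press the narrow rest: centre of the top of the round aluminium boss (24 mm across, 4 mm high) on the plate's free corner, 78 mm from the hinge line. At rest 74 mm above the table. Moves with the plate; x runs on along the pointer, y along the hinge line. Up to 12 N there brings the pointer to the mark.
- narrow_tip (a point): End of the narrow rest's pointer, a flat dark steel finger 8 mm wide running out from the plate's corner, with a bright cross blade 21 mm wide, 4 mm thick at its end; the point is at mid-thickness of the blade's outer edge, 118 mm from the hinge line, so it goes down 1.51 times as far as the boss. Moves with the plate.
- narrow_mark (a point): Mark on the narrow rest's scale: mid-height of the brass rider clamped on the scale post just beside the pointer tip (rider 10 mm tall, 26 mm wide), at its end facing the pointer. It stands 14 to 28 mm below the resting pointer. z up.
- narrow_plate (a joint): Tilt of the narrow rest's plate, rad: 0 at rest (within 0.015), grows as the corner is pressed down, stop at 0.36. Spring about 3.6 N m per rad; it springs back by itself.
- tube_stub: Loose steel tube stub standing upright, 48 mm across, 55 mm high; origin at the centre of its underside.
- locking_bolt: Loose locking bolt standing upright, steel shank 22 mm across, brass head 28 mm, 38 mm high; origin at the centre of its underside.
- tee_piece: Loose dark steel T section, 150 mm long (y), 50 mm wide, 50 mm high; origin at the centre of its underside.
- angle_bar: Loose dark steel angle, 170 mm long (y), 40 mm wide, 40 mm high; origin at the centre of its underside.
- hammer: Loose hammer lying on the table, handle towards its own -x; a bystander.
- flange: Loose square steel plate 90 x 90 x 6 mm with a round hub 52 mm across, 36 mm high in all; origin at the centre of its underside.
There are look-alikes about, which are no part of the job. Leave any green or red look-alike of the narrow_rest alone.

How it is judged:
On the way, in this order (a step that is already met when the one before it is completed fails the run):
1. the wide rest's corner pressed by the fingers until its pointer is at the brass rider, and kept there (z of wide_tip in the frame of wide_mark between -0.005 and 0.005 m and contact force between the fingers and wide_rest above 1 N), for 0.5 s.
2. the wide rest's corner released and sprung back up (value of joint wide_plate between -0.03 and 0.03 rad), for 0.2 s.
3. the narrow rest's corner pressed by the fingers until its pointer is at the brass rider, and kept there (z of narrow_tip in the frame of narrow_mark between -0.005 and 0.005 m and contact force between the fingers and narrow_rest above 1 N), for 0.5 s.
4. the narrow rest's corner released and sprung back up (value of joint narrow_plate between -0.03 and 0.03 rad), for 0.2 s.
At the end, for the whole second after the job is handed in: Wide rest then narrow rest pressed by the fingers (over 1 N) to the rider (pointer within 5 mm of the rider's mid-height, kept 0.5 s) and released; at the end both plates back at rest (tilt within 0.03 rad of 0), riders within 4 mm and loose pieces within 20 mm of where they began (all of step 2 and all of step 4 and distance of each of wide_mark, narrow_mark from where it was at the start of the episode below 0.004 m and distance of each of tube_stub, locking_bolt, tee_piece, angle_bar, hammer, flange from where it was at the start of the episode below 0.02 m); the robot touches nothing.
It fails at once if a pointer driven clear past its rider (more than 9 mm below the rider's middle) (z of wide_tip in the frame of wide_mark below -0.009 m or z of narrow_tip in the frame of narrow_mark below -0.009 m).
It fails at once if a rest's corner lifted (value of joint any of wide_plate, narrow_plate below -0.06 rad).
It fails at once if a rider shifted by more than 4 mm (distance of any of wide_mark, narrow_mark from where it was at the start of the episode above 0.004 m).
It fails at once if a loose piece picked up or moved by more than 20 mm (distance of any of tube_stub, locking_bolt, tee_piece, angle_bar, hammer, flange from where it was at the start of the episode above 0.02 m).
It also fails if it takes over 64 s, if anything falls off the work surface, if the arm or the gripper's body presses on something with over 40 N, if the wrist force passes 120 N, or if a joint passes its speed limit or range.

ROBOT

A 7-joint arm with a two-finger parallel gripper is mounted at the origin on the work surface. World frame = base frame: x ahead of the robot, y to its left, z up, the work surface at z = 0. Lengths are in m, angles in rad, forces in N, time in s.
With the tool pointing down it reaches from about 0.425 to 0.925 m from the base axis. Payload 6.8 kg.
Tool frame: the origin (TCP) lies at the very end of the fingers, on their centre line; the grasp point (between the pads) lies 19 mm behind it (r.tcp_to_grasp is the distance from the TCP to the grasp point, in m); z points along the fingers, y is the line along which they close (so a half turn about z gives the same grasp; the last joint's range is limited). The gripper opens to 85 mm and grips with 20 to 120 N. Pads are 22 mm wide; open, the fingers measure 114 mm over their backs; the gripper's body (76 mm by 85 mm) begins 54 mm behind the grasp point. The pads swing forward as they close: fully open they stand 13 mm farther back than shut.
Start: joints at [1.02, 0.477, 0.022, 1.555, -0.011, 1.109, -0.083], TCP at [0.289, -0.61, 0.231] pointing down, gripper open.
Joint ranges: [-2.96, 2.96], [-0.34, 2.1], [-1.41, 1.46], [0.24, 2.44], [-1.37, 4.51], [0.17, 1.92], [-2.96, 2.96]. Speed limits (rad/s): [2.39, 2.39, 3.14, 3.14, 3.14, 3.14, 3.14].

INTERFACE

Orientations are given as a rotation vector (axis times angle).
In Python, from bench import r gives the robot as it stands.
- The arm moves only by the tool step_arm, never from a script. Its argument "moves" is a list of rows, each a list of 7 numbers: the shift along the tool's x, y, z in mm, then the turn, a rotation vector about the tool's x, y, z in rad, then the finger opening in mm, from 0 to 85.4. A call has 1 to 8 rows; each row is the pose to reach, as a shift and turn from the pose commanded when the call began, along the tool's axes at that moment; what a row does not reach only later rows make up. A row lasts 1/10 s, in which the tool goes at most 50 mm and 8.59 degrees, less where a joint would pass 70% of its speed; a pose out of reach is approached as far as the arm can. A call with a gripper value outside its range is refused whole. The fingers move at their own pace and stop on an object; "grip_force" is the grip in N (left out, the last holds). Time passes only in rows, so rows that repeat a pose let the fingers close. It gives the time, the measured TCP pose, the force, the opening and the grip force at its end, in the units of the state.
- r.get_obs(): the state, without advancing time (a new reading comes with each control period).
- r.grab_frame(name): name is "scene" or "top" or "wrist"; returns a dict with "image" (420x560x3 uint8, red, green, blue), "depth" (420x560 float32, m along the optical axis (not along the pixel's ray), 0 where there is no reading), "mtx" (3x3 intrinsics, pixels), "rvec" (rotation vector, rad) and "tvec" (3), from world to camera coordinates, as OpenCV has them. Camera axes: x right, y down, z forward; pixel columns grow to the right and rows downward; lengths in m; the calibration is good to about 2 mm. A picture is of the moment at which its call begins.
- r.hand_in(): hands the job in; it is judged then, once.
The state is a dict: "clock": time; "joints": joint angles; "qvel": joint speeds; "tau": joint torques, N m; "tcp_pos": TCP position; "orientation": TCP orientation; "contact_force": force on the tool from outside, world axes, zero at the start; "moment": the same for the moment, N m; "grip_width": finger opening in m; "gripper_force": force on a finger pad.
Only numpy, scipy, OpenCV 4.12 (cv2) and the standard library are available. Lean on these libraries where they do the work, as an engineer would, in place of code of your own. Each camera call takes 0.05 s, during which the arm holds its last target. There are 200 camera calls.

## Working session

There is one attempt and no reset: what is moved stays moved. The work goes in short steps, Python scripts to look and compute and a tool call to move; the robot and the scene stay as the last step left them, time stands still between calls to the robot, and variables do not carry over. Pictures are saved under pics/ and viewed, at most 10 in all, crops included, and the job is handed in when it is done.

Besides the shell and the picture viewer there is one more tool, called after ">>>" by a JSON object that holds its "fn" and its "kwargs". step_arm: Moves the arm, as the interface text tells. Its arguments: {"type":"object","properties":{"moves":{"type":"array","items":{"type":"array","items":{"type":"number"}}},"grip_force":{"type":"number"}},"required":["moves"]}

```bash
mkdir -p pics
cat > h.py <<'E'
import numpy as np, cv2
from bench import r
def grab(n):
    f=r.grab_frame(n); R=cv2.Rodrigues(np.array(f['rvec'],float))[0]; f['R']=R; f['t']=np.array(f['tvec'],float).ravel(); f['K']=np.array(f['mtx'])
    return f
def world(f,u,v,d=None):
    d=f['depth'][int(round(v)),int(round(u))] if d is None else d
    return f['R'].T@(d*np.linalg.solve(f['K'],[u,v,1])-f['t'])
def cloud(f):
    v,u=np.mgrid[:420,:560]; d=f['depth']
    p=np.stack([u,v,np.ones_like(u)],-1)@np.linalg.inv(f['K']).T*d[...,None]
    return (p-f['t'])@f['R']
def ray(f,u,v,z):
    c=-f['R'].T@f['t']; d=f['R'].T@np.linalg.solve(f['K'],[u,v,1]); return c+d*(z-c[2])/d[2]
def save(f,n,box=None,s=1):
    im=f['image'][:,:,::-1]
    if box: im=im[box[1]:box[3],box[0]:box[2]]
    cv2.imwrite('pics/'+n,cv2.resize(im,None,fx=s,fy=s,interpolation=cv2.INTER_CUBIC))
E
python3 - <<'E'
from h import *
import pickle
for n in('top','scene'):
    f=grab(n); save(f,n+'.png',None,1.4); pickle.dump(f,open(n+'.pkl','wb')); print(n,-f['R'].T@f['t'],f['R'][2])
print(r.get_obs())
E
```

```text
top [0.27154874 0.02183224 1.87801547] [ 1.39805013e-01  9.04223413e-04 -9.90178641e-01]
scene [ 1.25020684 -0.51419801  0.88337887] [-0.59467106  0.44775863 -0.66774137]
{'clock': 0.1, 'joints': array([ 1.01989926,  0.47772051,  0.02235376,  1.55635114, -0.01153337,
        1.10929542, -0.08309568]), 'qvel': array([ 0.00042892, -0.00122778,  0.00035975, -0.00159309, -0.00039949,
       -0.00035839,  0.00020892]), 'tau': array([ 5.31444573e-03, -5.97754383e+01,  1.61451146e+00, -2.81951398e+01,
        1.29034903e-02,  5.04388139e-03, -1.83614821e-05]), 'tcp_pos': array([ 0.28898015, -0.60942215,  0.23042169]), 'orientation': array([-3.06336631e+00, -6.89527446e-01,  7.12354863e-04]), 'contact_force': array([ 1.06198132, -0.15169299, -0.36047922]), 'moment': array([0.00332018, 0.04329598, 0.02196555]), 'gripper_force': 0.0, 'grip_width': 0.0851890784943769}
```

View pics/top.png

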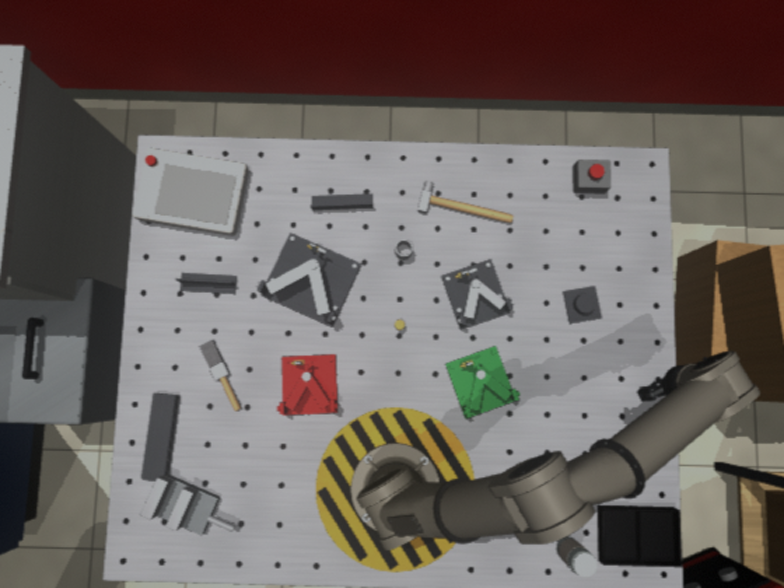

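View pics/scene.png

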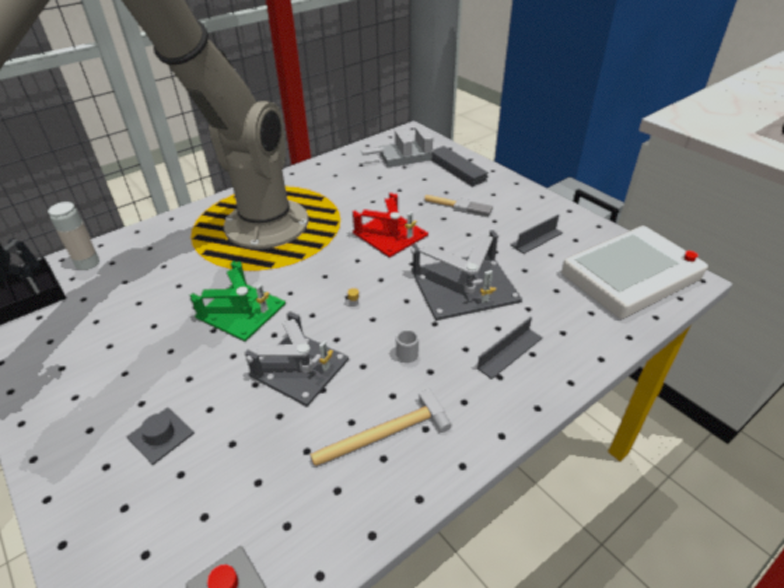

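The top view (shown at 1.4x) has four candidate rests:
- Large grey at (312,280): the wide rest, since it is the only large one.
- Small grey at (477,293): the narrow rest.
- Red at (308,384) and green at (482,382): look-alikes, to be left alone.

I'll confirm this in one enlarged crop.

Run:
```python
from h import *
import pickle
t=pickle.load(open('top.pkl','rb')); s=pickle.load(open('scene.pkl','rb'))
def c(f,b,k): return cv2.resize(f['image'][b[1]:b[3],b[0]:b[2],::-1],(400,300),interpolation=cv2.INTER_CUBIC)
A=np.vstack([np.hstack([c(t,(180,160,268,226+10)[:2]+(268,226),1),c(t,(300,175,388,241),1)]),np.hstack([c(s,(285,158,385,233),1),c(s,(170,218,270,293),1)])])
cv2.imwrite('pics/crop.png',A)
```

```text
(no output)
```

View pics/crop.png

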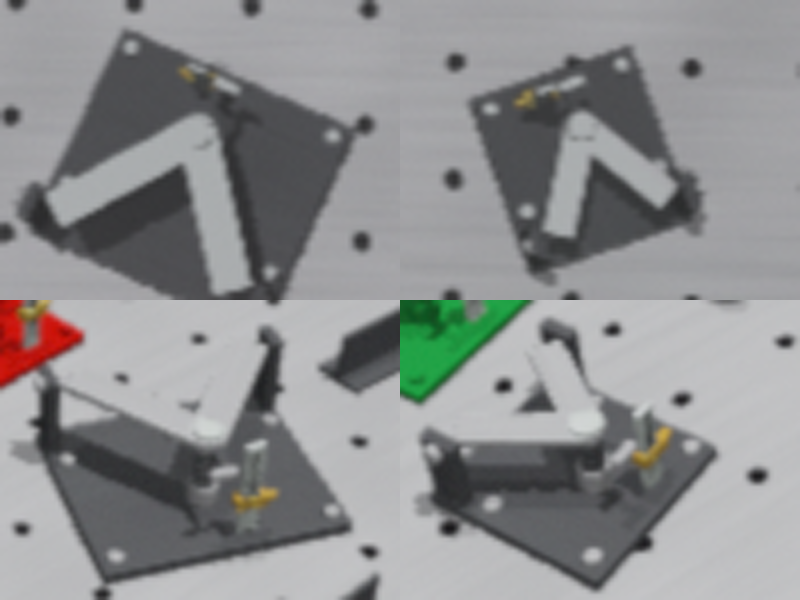

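The crop confirms it. The left pair is the large grey rest, with its boss at top pixel (224.4,187.5). The right pair is the small grey rest, with its boss at top pixel (339.8,201.8). Red and green stay untouched.

```bash
cat >> h.py <<'E'
def totool(p):
    o=r.get_obs(); R=cv2.Rodrigues(o['orientation'])[0]; return (R.T@(np.array(p)-o['tcp_pos'])*1000).round(1)
E
python3 - <<'E'
from h import *
import pickle
t=pickle.load(open('top.pkl','rb')); s=pickle.load(open('scene.pkl','rb'))
for n,u,v,z in(('w',224.4,187.5,.086),('n',339.8,201.8,.074)):
    p=ray(t,u,v,z); print(n,p,world(t,u,v),np.hypot(*p[:2]))
    print(totool([p[0],p[1],.23]))
# from the scene crop
print(ray(s,285+207/4,158+130/4,.086),ray(s,170+186/4,218+122/4,.074))
print(cv2.Rodrigues(r.get_obs()['orientation'])[0].round(3))
f=grab('wrist');print(-f['R'].T@f['t'],f['R'][2],f['R'][0],f['K'][0,0])
E
```

```text
w [0.57835549 0.2290791  0.086     ] [0.57763788 0.22859436 0.09019142] 0.6220709806818918
[ 620.7 -633.6    1.4]
n [ 0.53771719 -0.19640148  0.074     ] [ 0.53659415 -0.19548069  0.08161165] 0.5724625048739754
[ 401.7 -266.6    0.8]
[0.57938013 0.22839985 0.086     ] [ 0.54152703 -0.19830374  0.074     ]
[[ 0.904  0.428 -0.001]
 [ 0.428 -0.904  0.001]
 [-0.    -0.002 -1.   ]]
[ 0.35016043 -0.58032712  0.37300747] [-0.23960315 -0.11228249 -0.96435625] [ 0.42825149 -0.90365881 -0.00118768] 293.42061398764235
```

>>> {"fn": "step_arm", "kwargs": {"moves": [[50,-33,0,0,0,0,0],[100,-67,0,0,0,0,0],[150,-100,0,0,0,0,0],[200,-133,0,0,0,0,0],[250,-167,0,0,0,0,0],[300,-200,0,0,0,0,0],[350,-233,0,0,0,0,0],[400,-267,0,0,0,0,0]]}}

```text
clock: 0.95
tcp_pos: [0.4954, -0.2649, 0.2313]
orientation: [3.065, 0.69, -0.0]
contact_force: [0.2, -0.2, -0.7]
grip_width: -0.0003
gripper_force: 0.0
```

>>> {"fn": "step_arm", "kwargs": {"moves": [[28,-46,0,0,0,0.12,0],[55,-92,0,0,0,0.24,0],[83,-138,0,0,0,0.36,0],[110,-184,0,0,0,0.48,0],[138,-230,0,0,0,0.6,0],[165,-276,0,0,0,0.72,0],[193,-322,0,0,0,0.85,0],[220,-367,0,0,0,0.85,0]]}}

```text
clock: 1.75
tcp_pos: [0.5333, 0.1319, 0.2313]
orientation: [3.075, -0.641, 0.0]
contact_force: [0.4, -0.4, -0.4]
grip_width: 0.0001
gripper_force: 0.0
```

Run:
```python
from h import *
print(totool([.5785,.229,.15]))
```

```text
[   2.6 -107.1   81.3]
```

>>> {"fn": "step_arm", "kwargs": {"moves": [[0,0,0,0,0,0,0],[0,0,0,0,0,0,0]]}}

```text
clock: 1.95
tcp_pos: [0.5331, 0.1316, 0.231]
orientation: [3.078, -0.63, -0.001]
contact_force: [-0.1, -0.8, 0.3]
grip_width: -0.0001
gripper_force: 0.0
```

>>> {"fn": "step_arm", "kwargs": {"moves": [[1,-40,25,0,0,0,0],[2,-80,50,0,0,0,0],[3,-107,81,0,0,0,0],[3,-107,81,0,0,0,0],[3,-107,81,0,0,0,0]]}}

```text
clock: 2.45
tcp_pos: [0.5785, 0.2252, 0.1492]
orientation: [3.074, -0.637, -0.003]
contact_force: [-0.4, 0.0, 1.0]
grip_width: -0.0003
gripper_force: 0.0
```

Run:
```python
from h import *
import pickle
f=grab('wrist'); save(f,'w1.png',None,1.4); pickle.dump(f,open('w1.pkl','wb')); print(r.get_obs()['tcp_pos'],-f['R'].T@f['t'])
```

```text
[0.57917539 0.22480865 0.15044949] [0.64081822 0.19972069 0.29176751]
```

View pics/w1.png

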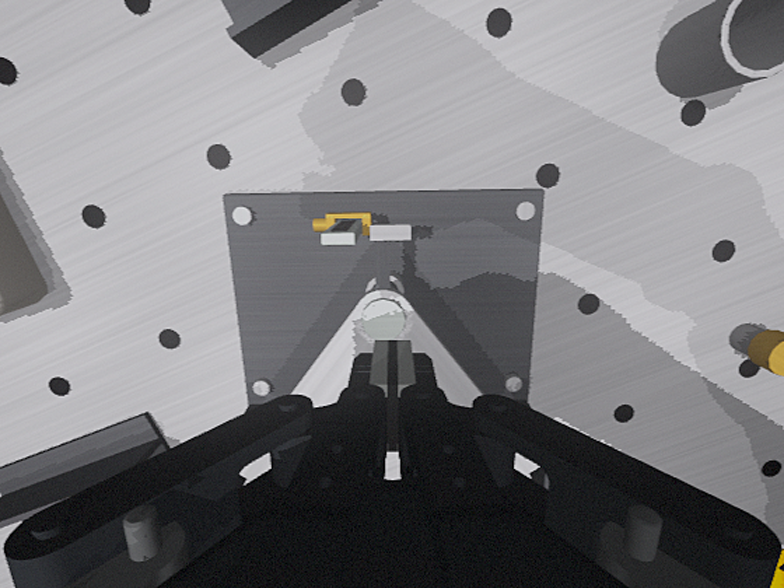

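This wrist view shows the wide rest: boss at (386,317), pointer blade at (390,232), brass rider around (355,220) behind the post top at (338,239). All are in 1.4x pixels. Heights come from the depth image next.

```bash
cat >> h.py <<'E'
def meas(f,blade,boss):
    P=cloud(f); hsv=cv2.cvtColor(f['image'],cv2.COLOR_RGB2HSV)
    # rider by brass colour near the blade
    m=(hsv[...,1]>120)&(hsv[...,0]>12)&(hsv[...,0]<35)
    m[:, :blade[0]-80]=0; m[:, blade[0]+80:]=0; m[:blade[1]-60]=0; m[blade[1]+60:]=0
    z=P[m][:,2]*1000; print('rider n',m.sum(),'z pct',np.percentile(z,[2,10,30,50,70,90,98]).round(1), 'rows',np.where(m)[0].min(),np.where(m)[0].max())
    tip=P[m][z>np.percentile(z,60)]; print('rider top xyz',np.median(tip,0).round(4))
    b=P[blade[1]-2:blade[1]+3,blade[0]-8:blade[0]+9]; print('blade',np.median(b.reshape(-1,3),0).round(4),b[...,2].std())
    c=P[boss[1]-6:boss[1]+7,boss[0]-8:boss[0]+9]; print('boss',np.median(c.reshape(-1,3),0).round(4),c[...,2].std())
    print('base ref',P[blade[1]+10:blade[1]+20,blade[0]+50:blade[0]+60,2].mean().round(4))
E
python3 - <<'E'
from h import *
import pickle
f=pickle.load(open('w1.pkl','rb'))
meas(f,(279,166),(276,226))
P=cloud(f)
np.set_printoptions(linewidth=200)
print((P[148:178,225:300:4,2]*1000).round().astype(int))
E
```

```text
rider n 303 z pct [45.2 47.2 48.7 49.3 49.8 50.5 51.1] rows 152 167
rider top xyz [0.6308 0.2273 0.05  ]
blade [0.6163 0.2103 0.0787] 0.0006783456153637383
boss [0.5772 0.2296 0.085 ] 0.013886355484008009
base ref 0.0121
[[ 11  13  12  12  13  13  12  13  13  12  11  12  12  12  13  13  13  11  14]
 [ 12  13  12  12  13  12  11  12  12  13  12  12  12  12  12  12  12  11  13]
 [ 11  13  12  12  12  12  13  12  12  12  13  13  12  13  12  12  11  12  12]
 [ 11  11  13  13  12  13  12  42  40  41  12  12  13  11  13  13  12  12  12]
 [ 12  13  48  49  48  50  49  49  49  51  12  11  11  11  11  13  12  14  12]
 [ 12  12  50  50  51  50  50  50  50  50  12  12  13  12  11  11  11  12  12]
 [ 13  13  49  49  49  51  49  50  50  50  12  13  12  12  11  12  12  10  14]
 [ 11  13  49  50  50  48  50  50  51  51  12  11  13  13  12  12  12  13  12]
 [ 46  46  50  50  12  30  29  32  32  50  12  13  11  12  12  12  12  13  10]
 [ 48  48  50  49  37  49  49  41  41  50  12  12  11  12  12  12  12  11  12]
 [ 48  47  50  49  47  55  55  49  46  49  12  12  11  13  12  12  12  12  12]
 [ 48  49 
[... 791 characters left out ...]
00 100 100 100  99  97  11  12  77  80  79  78  78  78  79  12  11]
 [ 12 100 100 101  99 292 100  98  12  12  78  78  80  78  78  79  80  12  12]
 [ 11 100 100 101 101 100  99  98  12  12  79  79  79  79  79  79  78  11  11]
 [ 12  99 100  99 100 100 100  98  12  11  13  78  79  79  12  11  12  12  10]
 [ 12  99 100 100 100 292 100  96  12  10  11  78  79  79  12  11  13  12  12]
 [ 13  99  99 100 100 100 100  13  13  12  11  79  78  78  13  12  12  12  13]
 [ 12  12  12  12  13  12  13  13  11  12  13  77  78  79  12  13  12  12  11]
 [ 12  13  13  12  13  12  11  11  11  13  13  79  78  78  12  12  12  11  11]
 [ 12  11  13  12  12  13  11  12  13  11  12  77  78  78  12  12  13  12  11]]
```

Run:
```python
from h import *
print(totool([.578,.229,.094]))
```

```text
[-2.8 -3.5 56.4]
```

>>> {"fn": "step_arm", "kwargs": {"moves": [[-3,-3.5,20,0,0,0,0],[-3,-3.5,40,0,0,0,0],[-3,-3.5,52,0,0,0,0],[-3,-3.5,56,0,0,0,0],[-3,-3.5,58,0,0,0,0],[-3,-3.5,60,0,0,0,0],[-3,-3.5,62,0,0,0,0],[-3,-3.5,64,0,0,0,0]]}}

```text
clock: 3.3
tcp_pos: [0.5777, 0.2318, 0.0867]
orientation: [-3.076, 0.635, -0.001]
contact_force: [0.6, 0.0, 0.3]
grip_width: -0.0001
gripper_force: 0.0
```

>>> {"fn": "step_arm", "kwargs": {"moves": [[0,0,2,0,0,0,0],[0,0,4,0,0,0,0],[0,0,6,0,0,0,0],[0,0,8,0,0,0,0],[0,0,9,0,0,0,0],[0,0,10,0,0,0,0],[0,0,10,0,0,0,0]]}}

```text
clock: 4.0
tcp_pos: [0.5777, 0.2317, 0.0766]
orientation: [-3.076, 0.635, -0.001]
contact_force: [1.4, -0.1, 4.3]
grip_width: -0.0003
gripper_force: 2.6
```

Run:
```python
from h import *
import pickle
f=grab('wrist'); save(f,'w2.png',None,1.4); pickle.dump(f,open('w2.pkl','wb')); o=r.get_obs(); print(o['tcp_pos'],o['contact_force'])
```

```text
[0.57774785 0.23164609 0.07660766] [ 0.18507858 -0.48042137  5.29749471]
```

View pics/w2.png

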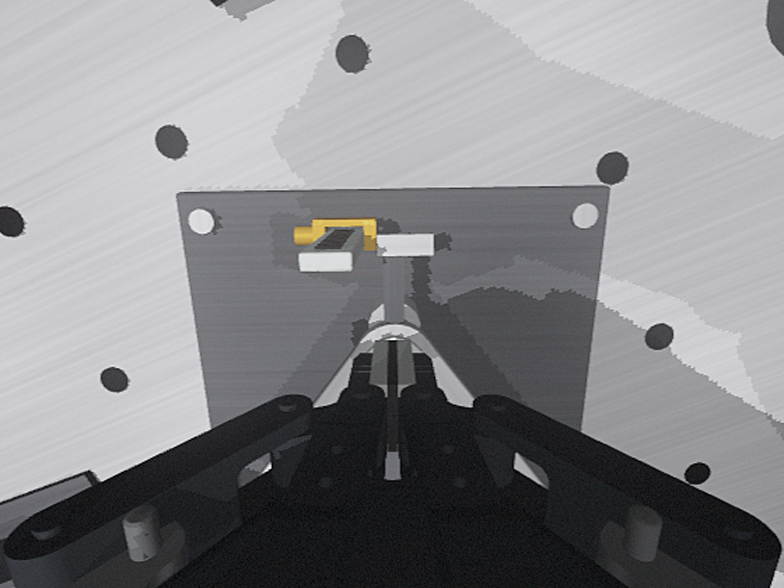

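The fingers are on the boss and pressing at about 5 N. The blade is at (405,244) and the rider around (345,226), in 1.4x pixels.

```bash
cat >> h.py <<'E'
def level(f,blade):
    P=cloud(f); hsv=cv2.cvtColor(f['image'],cv2.COLOR_RGB2HSV)
    m=(hsv[...,1]>120)&(hsv[...,0]>12)&(hsv[...,0]<35); w=np.zeros_like(m); w[blade[1]-40:blade[1]+30,blade[0]-75:blade[0]+75]=1
    z=P[m&w][:,2]*1000; z=z[z>30] if len(z) else z
    h,e=np.histogram(z,np.arange(25,100,1)); top=np.median(z[abs(z-e[h.argmax()])<2.5])
    b=P[blade[1]-2:blade[1]+3,blade[0]-10:blade[0]+11,2]*1000; bz=np.median(b)
    print('rider top',top,'blade top',bz,'sd',b.std(),'tip-mark',bz-2-(top-5))
E
python3 - <<'E'
from h import *
import pickle
level(pickle.load(open('w1.pkl','rb')),(279,166)); level(pickle.load(open('w2.pkl','rb')),(289,174))
E
```

```text
rider top 49.31412879683156 blade top 78.67282806492567 sd 0.6599539833290167 tip-mark 32.35869926809411
rider top 49.46102629347277 blade top 65.70352237754669 sd 0.7230768179871615 tip-mark 19.24249608407392
```

>>> {"fn": "step_arm", "kwargs": {"moves": [[0,0,2,0,0,0,0],[0,0,4,0,0,0,0],[0,0,6,0,0,0,0],[0,0,8,0,0,0,0],[0,0,9,0,0,0,0],[0,0,10,0,0,0,0],[0,0,10,0,0,0,0]]}}

```text
clock: 4.75
tcp_pos: [0.5773, 0.2319, 0.0672]
orientation: [-3.076, 0.635, -0.0]
contact_force: [-2.2, -1.3, 10.5]
grip_width: -0.0001
gripper_force: 5.2
```

Run:
```python
from h import *
import pickle
f=grab('wrist'); save(f,'w3.png',None,1.4); pickle.dump(f,open('w3.pkl','wb')); o=r.get_obs(); print(o['tcp_pos'],o['contact_force']);
```

```text
[0.57733494 0.23189047 0.06722252] [-2.58230422 -1.27918691 11.41867526]
```

View pics/w3.png

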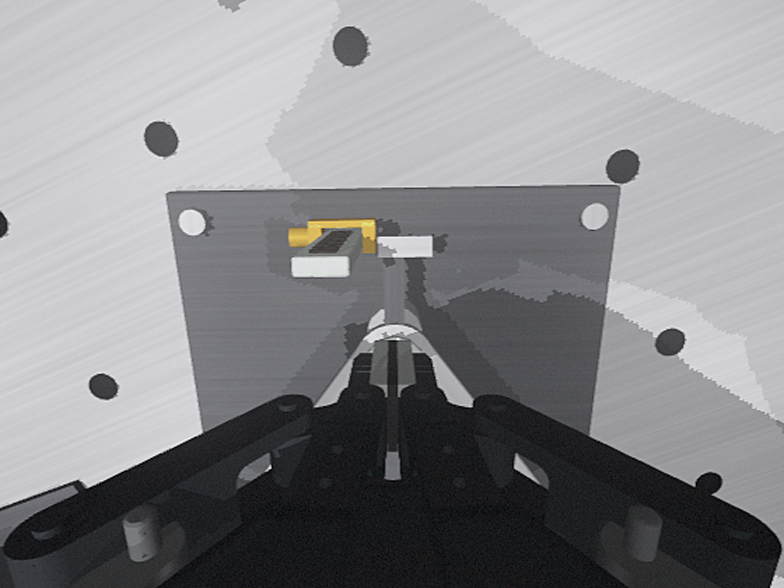

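The blade at (405,246) is now nearly level with the rider, whose top edge is at about (345,226).

Run:
```python
from h import *
import pickle
level(pickle.load(open('w3.pkl','rb')),(290,176))
```

```text
rider top 49.57940059978925 blade top 51.882878255686904 sd 0.6502946802983014 tip-mark 5.303477655897652
```

>>> {"fn": "step_arm", "kwargs": {"moves": [[0,0,1,0,0,0,0],[0,0,2,0,0,0,0],[0,0,3.3,0,0,0,0],[0,0,3.3,0,0,0,0],[0,0,3.3,0,0,0,0],[0,0,3.3,0,0,0,0],[0,0,3.3,0,0,0,0],[0,0,3.3,0,0,0,0]]}}

```text
clock: 5.6
tcp_pos: [0.5771, 0.232, 0.0642]
orientation: [-3.077, 0.635, 0.0]
contact_force: [-3.0, -2.1, 13.3]
grip_width: 0.0001
gripper_force: 6.1
```

Run:
```python
from h import *
f=grab('wrist'); level(f,(290,177)); o=r.get_obs(); print(o['tcp_pos'],o['contact_force'])
```

```text
rider top 49.6240897777073 blade top 47.55511289871933 sd 0.6904643758500136 tip-mark 0.9310231210120321
[0.57706105 0.23204777 0.06415853] [-2.82522    -2.00595103 13.26928398]
```

>>> {"fn": "step_arm", "kwargs": {"moves": [[0,0,0,0,0,0,0],[0,0,0,0,0,0,0],[0,0,0,0,0,0,0],[0,0,0,0,0,0,0],[0,0,0,0,0,0,0]]}}

```text
clock: 6.15
tcp_pos: [0.577, 0.232, 0.0642]
orientation: [-3.077, 0.635, 0.0]
contact_force: [-4.3, -1.7, 13.3]
grip_width: 0.0001
gripper_force: 6.1
```

>>> {"fn": "step_arm", "kwargs": {"moves": [[0,0,-5,0,0,0,0],[0,0,-10,0,0,0,0],[0,0,-16,0,0,0,0],[0,0,-22,0,0,0,0],[0,0,-35,0,0,0,0],[0,0,-60,0,0,0,0],[0,0,-100,0,0,0,0],[0,0,-140,0,0,0,0]]}}

```text
clock: 6.95
tcp_pos: [0.5762, 0.2314, 0.2039]
orientation: [3.076, -0.634, -0.003]
contact_force: [1.8, 0.5, -0.8]
grip_width: 0.0002
gripper_force: 0.0
```

Run:
```python
from h import *
f=grab('wrist'); P=cloud(f); o=r.get_obs(); print(o['tcp_pos'],o['orientation'])
q=P.reshape(-1,3); d=np.hypot(q[:,0]-.6163,q[:,1]-.2103)<.003; print('wide blade z',np.median(q[d,2]),d.sum())
print(totool([.5385,-.197,.15]))
```

```text
[0.57983619 0.23334577 0.21183984] [-3.07111583  0.63377213 -0.01111677]
wide blade z 0.07834296027691148 47
[132.1 412.   59.7]
```

>>> {"fn": "step_arm", "kwargs": {"moves": [[15,46,0,0,0,-0.1,0],[30,92,0,0,0,-0.2,0],[44,138,0,0,0,-0.3,0],[59,184,0,0,0,-0.4,0],[74,230,0,0,0,-0.5,0],[89,276,0,0,0,-0.6,0],[103,322,0,0,0,-0.72,0],[118,368,0,0,0,-0.72,0]]}}

```text
clock: 7.8
tcp_pos: [0.539, -0.1546, 0.2032]
orientation: [-3.102, -0.495, 0.0]
contact_force: [1.4, -1.0, -0.0]
grip_width: 0.0003
gripper_force: 0.0
```

>>> {"fn": "step_arm", "kwargs": {"moves": [[0,0,0,0,0,0,0],[0,0,0,0,0,0,0]]}}

```text
clock: 8.0
tcp_pos: [0.5392, -0.1544, 0.2029]
orientation: [-3.104, -0.484, 0.001]
contact_force: [-0.5, 1.8, -0.1]
grip_width: -0.0004
gripper_force: 0.0
```

Run:
```python
from h import *
o=r.get_obs(); print(o['tcp_pos'],o['orientation'])
print(totool([.5385,-.197,.14]))
```

```text
[ 0.53921641 -0.15435108  0.20293011] [-3.10382393e+00 -4.83834238e-01  1.01954569e-03]
[-13.6  40.4  62.9]
```

>>> {"fn": "step_arm", "kwargs": {"moves": [[-7,20,20,0,0,0,0],[-13.5,40.5,40,0,0,0,0],[-13.5,40.5,63,0,0,0,0],[-13.5,40.5,63,0,0,0,0],[-13.5,40.5,63,0,0,0,0]]}}

```text
clock: 8.5
tcp_pos: [0.5399, -0.1936, 0.1402]
orientation: [-3.101, -0.493, 0.001]
contact_force: [0.5, 1.7, 0.3]
grip_width: 0.0001
gripper_force: 0.0
```

Run:
```python
from h import *
import pickle
f=grab('wrist'); save(f,'n1.png',None,1.4); pickle.dump(f,open('n1.pkl','wb')); print(r.get_obs()['tcp_pos'])
```

```text
[ 0.5404927  -0.1939612   0.14098108]
```

View pics/n1.png

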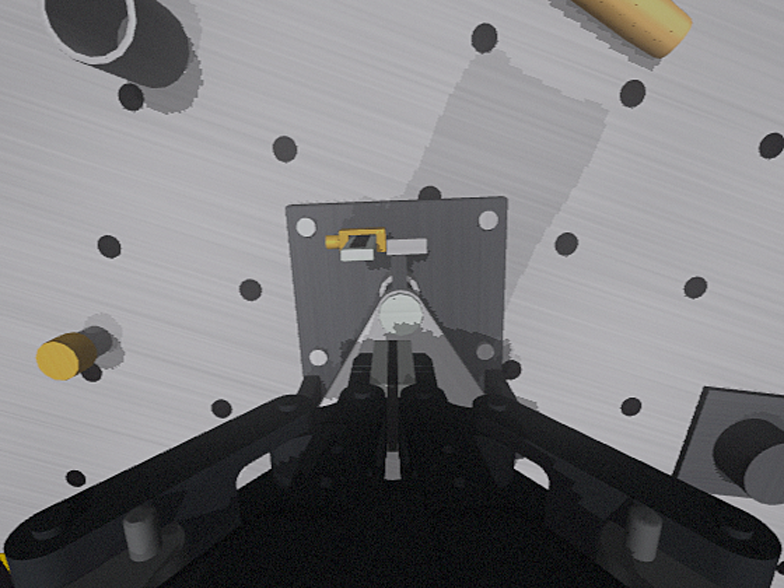

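This shows the grey narrow rest: boss at (401,313), blade at (407,246), rider around (360,240), in 1.4x pixels.

Run:
```python
from h import *
import pickle
f=pickle.load(open('n1.pkl','rb'))
level(f,(291,176)); p=ray(f,401/1.4,313/1.4,.074); print(p, world(f,286,219), totool([p[0],p[1],.078]))
P=cloud(f); print('tip',P[172,291],'base',np.median(P[155:170,320:345,2]))
```

```text
rider top 50.77918712629831 blade top 67.73770051265058 sd 0.6539679766747938 tip-mark 19.958513386352266
[ 0.53999763 -0.19818408  0.074     ] [ 0.54321618 -0.19678277  0.07371604] [-1.9  3.9 63. ]
tip [ 0.57697006 -0.189557    0.0679151 ] base 0.012147324620000862
```

>>> {"fn": "step_arm", "kwargs": {"moves": [[-2,4,20,0,0,0,0],[-2,4,40,0,0,0,0],[-2,4,55,0,0,0,0],[-2,4,62,0,0,0,0],[-2,4,65,0,0,0,0],[-2,4,67,0,0,0,0],[-2,4,69,0,0,0,0],[-2,4,71,0,0,0,0]]}}

```text
clock: 9.35
tcp_pos: [0.5397, -0.2, 0.0698]
orientation: [3.103, 0.49, 0.003]
contact_force: [0.2, 1.1, 3.6]
grip_width: -0.0001
gripper_force: 1.7
```

>>> {"fn": "step_arm", "kwargs": {"moves": [[0,0,1,0,0,0,0],[0,0,2,0,0,0,0],[0,0,3,0,0,0,0],[0,0,4,0,0,0,0],[0,0,5,0,0,0,0],[0,0,5,0,0,0,0]]}}

```text
clock: 9.95
tcp_pos: [0.5398, -0.2, 0.0646]
orientation: [3.103, 0.49, 0.003]
contact_force: [0.8, 3.5, 6.6]
grip_width: -0.0
gripper_force: 3.3
```

Run:
```python
from h import *
import pickle
f=grab('wrist'); save(f,'n2.png',None,1.4); pickle.dump(f,open('n2.pkl','wb')); o=r.get_obs(); print(o['tcp_pos'],o['contact_force'])
```

```text
[ 0.53978291 -0.19992442  0.06460125] [0.23329734 2.56784775 6.67525407]
```

View pics/n2.png

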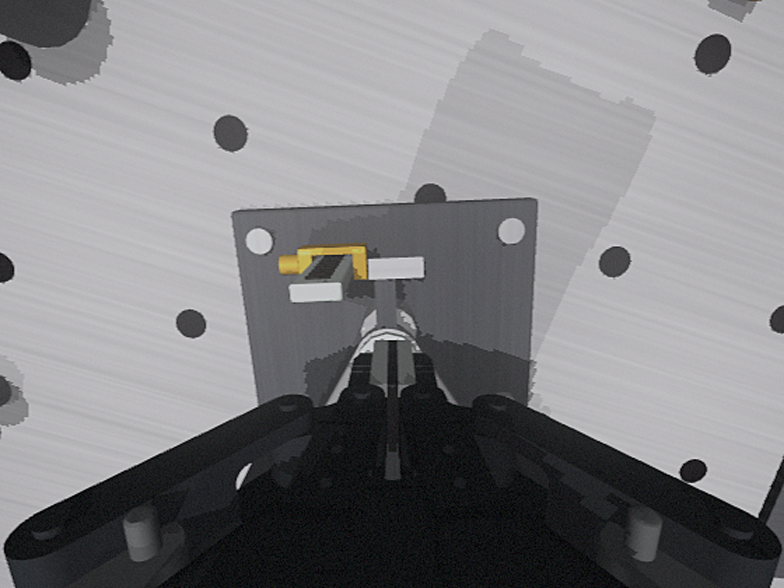

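The fingers are on the narrow boss at 6.7 N, with the blade at (397,267) and the rider around (335,255), in 1.4x pixels.

Run:
```python
from h import *
import pickle
level(pickle.load(open('n2.pkl','rb')),(283,191))
```

```text
rider top 50.8984834407597 blade top 53.11350158269861 sd 0.585954433619871 tip-mark 5.215018141938913
```

>>> {"fn": "step_arm", "kwargs": {"moves": [[0,0,1,0,0,0,0],[0,0,2,0,0,0,0],[0,0,3.2,0,0,0,0],[0,0,3.2,0,0,0,0],[0,0,3.2,0,0,0,0],[0,0,3.2,0,0,0,0],[0,0,3.2,0,0,0,0],[0,0,3.2,0,0,0,0]]}}

```text
clock: 10.8
tcp_pos: [0.5397, -0.2, 0.0616]
orientation: [3.103, 0.49, 0.003]
contact_force: [0.5, 2.2, 8.1]
grip_width: 0.0001
gripper_force: 4.2
```

Run:
```python
from h import *
f=grab('wrist'); level(f,(283,192)); o=r.get_obs(); print(o['tcp_pos'],o['contact_force'])
```

```text
rider top 50.87628000027743 blade top 48.65047941966504 sd 0.6151536824329219 tip-mark 0.7741994193876067
[ 0.53971893 -0.2000007   0.06163748] [-0.05531545  3.00005953  7.62768829]
```

>>> {"fn": "step_arm", "kwargs": {"moves": [[0,0,0,0,0,0,0],[0,0,0,0,0,0,0],[0,0,0,0,0,0,0],[0,0,0,0,0,0,0],[0,0,0,0,0,0,0]]}}

```text
clock: 11.35
tcp_pos: [0.5397, -0.2, 0.0616]
orientation: [3.103, 0.489, 0.002]
contact_force: [0.3, 1.5, 8.5]
grip_width: 0.0003
gripper_force: 4.2
```

>>> {"fn": "step_arm", "kwargs": {"moves": [[0,0,-4,0,0,0,0],[0,0,-8,0,0,0,0],[0,0,-12,0,0,0,0],[0,0,-17,0,0,0,0],[0,0,-30,0,0,0,0],[0,0,-50,0,0,0,0],[0,0,-80,0,0,0,0],[0,0,-110,0,0,0,0]]}}

```text
clock: 12.15
tcp_pos: [0.5381, -0.2003, 0.172]
orientation: [-3.103, -0.489, 0.002]
contact_force: [0.4, 0.1, -1.1]
grip_width: -0.0005
gripper_force: 0.0
```

>>> {"fn": "step_arm", "kwargs": {"moves": [[0,0,0,0,0,0,0],[0,0,0,0,0,0,0],[0,0,0,0,0,0,0],[0,0,0,0,0,0,0]]}}

```text
clock: 12.55
tcp_pos: [0.538, -0.2, 0.1697]
orientation: [-3.102, -0.489, 0.003]
contact_force: [-0.7, -0.4, 0.5]
grip_width: -0.0
gripper_force: 0.0
```

Run:
```python
from h import *
f=grab('wrist'); q=cloud(f).reshape(-1,3); d=np.hypot(q[:,0]-.577,q[:,1]+.1896)<.003; z=np.median(q[d,2]); print('blade z',z,d.sum())
if abs(z-.0677)<.002: print(r.hand_in())
```

```text
blade z 0.06538576762997504 60
```

The blade reads 2.3 mm low, so I held back the hand-in. I'll check whether that is real or just bad sampling.

Run:
```python
from h import *
f=grab('wrist'); P=cloud(f); q=P.reshape(-1,3)
a=(abs(q[:,0]-.577)<.03)&(abs(q[:,1]+.1896)<.025)&(q[:,2]>.055)&(q[:,2]<.071)
s=q[a]; u=(s[:,:2]-[.54,-.1982])@[.952,.307]
for lo in range(14,46,3):
    m=(u*1000>=lo)&(u*1000<lo+3); print(lo,m.sum(),np.percentile(s[m,2]*1000,[10,50,90]).round(1) if m.sum() else '')
d=(abs(q[:,2]-.012)<.003)&(abs(q[:,0]-.577)<.05)&(abs(q[:,1]+.19)<.05); print('base',np.median(q[d,2]))
```

```text
14 38 [66.5 67.2 68. ]
17 27 [66.4 67.2 67.9]
20 35 [66.3 67.  68.2]
23 28 [66.5 67.3 68. ]
26 39 [66.6 66.9 67.8]
29 45 [66.8 67.6 68.4]
32 103 [66.9 67.7 68.5]
35 112 [62.  67.5 68.5]
38 43 [65.2 67.6 68.6]
41 0 
44 0 
base 0.011983511304958783
```

The blade top is at 67.6 mm, its rest height; the earlier sample had caught the blade's edge. Handing in.

```bash
python3 -c "
from bench import r
print(r.hand_in())"
```

```text
the job is handed in; nothing more can be done
None
```

I pressed the wide rest and then the narrow rest to about 1 mm from rider level, held each for about a second and let it spring back to its rest height, then handed the job in (no verdict was returned).

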